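Shift the slide stainer's selector through its zigzag gate

ROBOT

A 7-joint arm with a two-finger parallel gripper is mounted at the origin on a cart in front of the work surface, level with it; the furniture and walls round the work are solid. World frame = base frame: x ahead of the robot, y to its left, z up, the work surface at z = 0. Lengths are in m, angles in rad, forces in N, time in s.
With the tool pointing down it reaches from about 0.4 to 0.85 m from the base axis. Payload 4.5 kg.
Tool frame: the origin (TCP) lies between the finger pads; the fingertips stand 14 mm ahead of it and the grasp point (between the pads) lies 5 mm behind it; z points along the fingers, y is the line along which they close (so a half turn about z gives the same grasp; the last joint's range is limited). The gripper opens to 85 mm and grips with 20 to 120 N. Pads are 22 mm wide; open, the fingers measure 114 mm over their backs; the gripper's body (76 mm by 85 mm) begins 54 mm behind the grasp point. The pads swing forward as they close: fully open they stand 13 mm farther back than shut.
Start: joints at [1.304, 0.689, -0.195, 1.565, 0.157, 0.902, -0.215], TCP at [0.185, -0.597, 0.245] pointing down, gripper open.
Joint ranges: [-3.01, 3.01], [-0.46, 2.08], [-1.47, 1.51], [0.13, 2.56], [-1, 4.14], [0.04, 2.09], [-2.66, 2.66]. Speed limits (rad/s): [2.57, 2.57, 3.14, 3.14, 3.14, 3.14, 3.14].

INTERFACE

Orientations are given as a 3x3 rotation matrix whose columns are the frame's x, y, z axes.
In Python, from bench import r, imaging, finish_job gives the robot as it stands.
- The arm moves only by the tool arm_command, never from a script. Its arguments are lists of equal length, an entry for each row: "travel": the shift along the tool's x, y, z scaled (see below), a list of three; "roll": the turn about the tool's z scaled (see below). In form: {"travel": [[x, y, z], ...], "roll": [roll, ...]}. A call has exactly 10 rows; each row shifts and turns the commanded pose from where the row before left it, along the tool's axes as they then stand; what a row does not reach is not made up. The controller multiplies each number of a shift by 0.025 m and each number of a turn by 6 degrees. A row lasts 1/12 s, in which the tool goes at most 41.7 mm and 7.16 degrees, less where a joint would pass 70% of its speed; a pose out of reach is approached as far as the arm can. A call with a number of a shift or a turn outside -1 to 1 is refused whole. A call with a gripper value outside its range is refused whole. "grip" is the opening, from 0 (shut) to 1 (fully open), set as the call begins (left out, the last holds). The fingers move at their own pace and stop on an object; the grip force is fixed at half the most. Time passes only in rows, so rows that do not move let the fingers close, or fill a call up. It gives the time, the measured TCP pose, the force, the opening and the grip force at its end, in the units of the state.
- r.state(): the state, without advancing time (a new reading comes with each control period).
- imaging.camera(name): name is "side" or "top"; returns a dict with "frame" (384x512x3 uint8, blue, green, red), "depth" (384x512 float32, m along the optical axis (not along the pixel's ray), 0 where there is no reading), "K" (3x3 intrinsics, pixels), "R" (3x3) and "t" (3): a world point X has camera coordinates R X + t. Camera axes: x right, y down, z forward; pixel columns grow to the right and rows downward; lengths in m; the calibration is good to about 2 mm. A picture is of the moment at which its call begins.
- finish_job(): hands the job in; it is judged then, once.
The state is a dict: "time_s": time; "q": joint angles; "qd": joint speeds; "joint_torque": joint torques, N m; "position": TCP position; "orientation": TCP orientation; "wrist_force": force on the tool from outside, world axes, zero at the start; "wrist_torque": the same for the moment, N m; "gripper_width": finger opening in m; "gripper_force": force on a finger pad.
Only numpy, scipy, OpenCV 4.12 (cv2) and the standard library are available. Lean on these libraries where they do the work, as an engineer would, in place of code of your own. Each camera call takes 0.05 s, during which the arm holds its last target. There are 200 camera calls.

TASK

Two lever boxes of the slide stainer stand on the table. On the one with the zigzag slot, take the lever from the near end of the slot, where it stands, through the gate (away, across, away again) right to the far end of the slot, and leave it standing there. Leave the lever of the box with the straight slot where it is.

Things in the scene. Friction and masses are not known exactly. Their poses are not given: they have to be found in the camera images.
- zigzag_box: Fixed lever box to operate: grey housing 110 (x) x 90 (y) x 105 mm high, zigzag slot in its metal top. Origin: centre of its underside; x points away from the robot, y left, z up (yaw within 0.6 rad). Knob centre in this frame, mm: near end of slot (-44, 24, 164), first corner (0, 24, 170), second corner (0, -24, 170), far end (44, -24, 164); stem play lets it be 4 mm off. Starts in the first leg.
- gate_centre (a point): Centre of the zigzag slot, on the upper face of the box's 6 mm top plate; axes as the box. The slot is 14 mm wide: first leg along x at y = +14 mm from x = -33 mm to the middle, cross leg along y through the middle, second leg along x at y = -14 mm to x = +33 mm. A 9 mm stem runs in it and tilts about a pivot 93 mm below this point.
- lever_knob (a point): Centre of the black ball knob, 28 mm across, on the lever of the zigzag box; about 165 mm above the table, 60 mm above the plate, 160 mm from the pivot. Moving it takes 1 to 2 N; it stays where it is left. A knob held between the fingers can turn in them as the lever tilts (up to 17 degrees).
- straight_knob (a point): Centre of the like ball knob (28 mm) on the lever of the other box, of the same housing but with a straight slot along the middle of its top. It stands anywhere along that slot, about 165 mm above the table, and is to be left alone.

How it is judged:
On the way, in this order (a step that is already met when the one before it is completed fails the run):
1. the lever has reached the first corner of the gate (x of lever_knob in the frame of zigzag_box above -0.016 m and y of lever_knob in the frame of zigzag_box above 0.008 m).
2. the lever has crossed to the second corner (x of lever_knob in the frame of zigzag_box below 0.016 m and y of lever_knob in the frame of zigzag_box below -0.008 m).
At the end, for the whole second after the job is handed in: The knob of the zigzag box's lever stands at the far end of the second leg: its centre at least 32 mm beyond the middle of the box along its x (44 mm is the end of the slot) and more than 12 mm to the right of the middle (x of lever_knob in the frame of zigzag_box above 0.032 m and y of lever_knob in the frame of zigzag_box below -0.012 m); the robot touches nothing.
It fails at once if the lever of the straight-slot box is moved by more than 15 mm (distance of straight_knob from where it was at the start of the episode above 0.015 m).
It also fails if it takes over 32 s, if anything falls off the work surface, if the arm or the gripper's body presses on something with over 40 N, if the wrist force passes 120 N, or if a joint passes its speed limit or range.

## Working session

There is one attempt and no reset: what is moved stays moved. The work goes in short steps, Python scripts to look and compute and a tool call to move; the robot and the scene stay as the last step left them, time stands still between calls to the robot, and variables do not carry over. Pictures are saved under pics/ and viewed, at most 10 in all, crops included, and the job is handed in when it is done.

Besides the shell and the picture viewer there is one more tool, called after ">>>" by a JSON object that holds its "method" and its "body", one argument or row to a line. arm_command: Moves the arm, as the interface text tells. Shifts and turns lie within -1 to 1; 1 stands for 0.025 m of shift or 6 degrees of turn. Its arguments: {"type":"object","properties":{"travel":{"type":"array"},"roll":{"type":"array"},"grip":{"type":"number"}},"required":["travel","roll"]}

```bash
mkdir -p pics
python3 - <<'E'
from bench import r, imaging
import cv2, numpy as np
s=r.state(); print(s['time_s'],s['position'],np.round(s['orientation'],3),s['gripper_width'])
for n in('top','side'):
    c=imaging.camera(n); cv2.imwrite(f'pics/{n}0.png',c['frame']); np.savez(f'{n}0.npz',**c); print(n,c['K'],c['R'],c['t'])
E
```

```text
0.0 [ 0.18492552 -0.59635749  0.24444938] [[ 0.955  0.296 -0.001]
 [ 0.296 -0.955  0.002]
 [-0.    -0.002 -1.   ]] 0.08532307535797697
top [[378.63299131   0.         253.83336239]
 [  0.         378.63299131 190.15241571]
 [  0.           0.           1.        ]] [[-0.00555088 -0.99982574  0.0178235 ]
 [-0.98235812  0.00212037 -0.1869974 ]
 [ 0.18692702 -0.01854706 -0.9821987 ]] [-0.18178871  0.51524607  0.86070077]
side [[460.97192561   0.         250.78645395]
 [  0.         460.97192561 191.87962119]
 [  0.           0.           1.        ]] [[ 0.98094396 -0.19426034  0.00344535]
 [-0.1014158  -0.52707729 -0.84374425]
 [ 0.16572202  0.82731641 -0.53673436]] [-0.55713975  0.05930073  1.00226847]
```

View pics/top0.png

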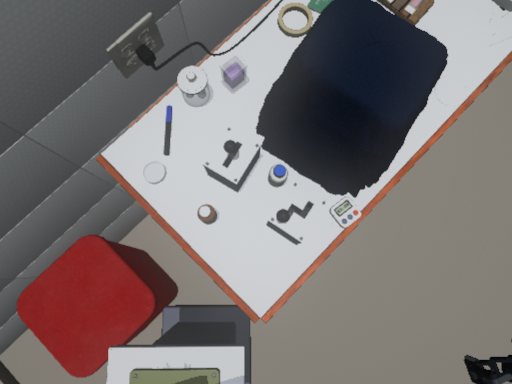

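View pics/side0.png

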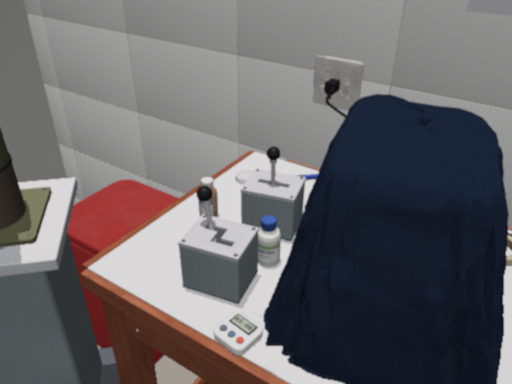

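Top view: the zigzag box has its knob at about (283,216) and its slot running to (312,208). The straight-slot box's knob is at (231,147). In the side view the knobs are at (205,193) (zigzag) and (273,154) (straight).

```bash
cat > h.py <<'E'
import numpy as np, cv2
def ray(c,u,v):
    d=c['R'].T@np.linalg.inv(c['K'])@np.array([u,v,1.]); o=-c['R'].T@c['t']; return o,d
def onz(c,u,v,z):
    o,d=ray(c,u,v); return o+d*(z-o[2])/d[2]
def tri(c1,p1,c2,p2):
    A=[];b=[]
    for c,p in((c1,p1),(c2,p2)):
        o,d=ray(c,*p); d/=np.linalg.norm(d); P=np.eye(3)-np.outer(d,d); A.append(P);b.append(P@o)
    return np.linalg.lstsq(np.vstack(A),np.hstack(b),rcond=None)
def blob(c,u,v,rad=16,th=45):
    m=(c['frame'].max(2)<th).astype(np.uint8)
    w=np.zeros_like(m); cv2.circle(w,(int(u),int(v)),rad,1,-1)
    n,l,st,ce=cv2.connectedComponentsWithStats(m*w)
    i=1+np.argmax(st[1:,4]); return ce[i],st[i]
E
python3 - <<'E'
from h import *
T=dict(np.load('top0.npz'));S=dict(np.load('side0.npz'))
for t,s in(((283,216),(205,193)),((231,147),(273,154))):
    a,sa=blob(T,*t,9);b,sb=blob(S,*s,11); x=tri(T,a,S,b); print(a,sa,b,sb,x[0],x[1])
def up(c,n,x0,y0,x1,y1,k):
    cv2.imwrite(n,cv2.resize(c['frame'][y0:y1,x0:x1],None,fx=k,fy=k,interpolation=cv2.INTER_CUBIC))
up(T,'pics/topc.png',190,120,350,240,5); up(S,'pics/sidec.png',170,140,310,300,3)
E
```

```text
Traceback (most recent call last):
  File "h.py", line 15, in blob
    i=1+np.argmax(st[1:,4]); return ce[i],st[i]
        ~~~~~~~~~^^^^^^^^^^
ValueError: attempt to get argmax of an empty sequence
```

Run:
```python
from h import *
T=dict(np.load('top0.npz'));S=dict(np.load('side0.npz'))
print(T['frame'].shape,T['frame'][206:228:2,273:295:2].max(2)); print(S['frame'][183:203:2,195:217:2].max(2))
def up(c,n,x0,y0,x1,y1,k):
    cv2.imwrite(n,cv2.resize(c['frame'][y0:y1,x0:x1],None,fx=k,fy=k,interpolation=cv2.INTER_CUBIC))
up(T,'pics/topc.png',190,120,350,240,5); up(S,'pics/sidec.png',170,140,310,300,3)
for t,s in(((283,216),(205,193)),((231,147),(273,154))):
    a,sa=blob(T,*t,9,70);b,sb=blob(S,*s,11,70); x=tri(T,a,S,b); print(a,sa,b,sb,x[0],x[1])
```

```text
(384, 512, 3) [[211 210 211 211 211 211 211 210 192  73  72]
 [211 211 211 211 195 186 206 211 106  81  74]
 [211 211 202 138  73  72  82 125  86  88  88]
 [211 212 130  74  75  75  74  73  95  91 152]
 [211 211  78  75  79  85  76  74  95 109 205]
 [211 212  74  76  80  86  76  73  86 190 210]
 [176 212  89  75  76  76  75  73 119 211 210]
 [158 211 144  78  75  75  74  78 200 211 211]
 [212 212 189 142 113 112 123 201 211 210 210]
 [136 195 212 212 211 211 211 212 211 211 211]
 [ 86  86 169 208 212 211 211 210 211 210 210]]
[[139 139 136 124 154 175 178 162 129 183 218]
 [138 138 144 113  95 103 115 126 117 180 219]
 [140 142  96  46  47  40  45  85 112 149 201]
 [147 103  39  44  67  59  38  35 103 138 161]
 [152  63  29  36  49  46  32  28  60 138 137]
 [190  72  27  31  32  34  32  26  49 124 117]
 [214 101  22  26  29  28  24  21  49 114 108]
 [217 154  26  17  18  19  20  14  72 109  98]
 [219 195  68  17  16  13  24  61 100 106  98]
 [219 213 110  79  75  88 106 104  89 104  98]]Traceback (most recent call last):
  File "<stdin>", line 8, in <module>
  File "h.py", line 15, in blob
    i=1+np.argmax(st[1:,4]); return ce[i],st[i]
        ~~~~~~~~~^^^^^^^^^^
    return _wrapfunc(a, 'argmax', axis=axis, out=out, **kwds)
    return bound(*args, **kwds)
ValueError: attempt to get argmax of an empty sequence
```

View pics/topc.png

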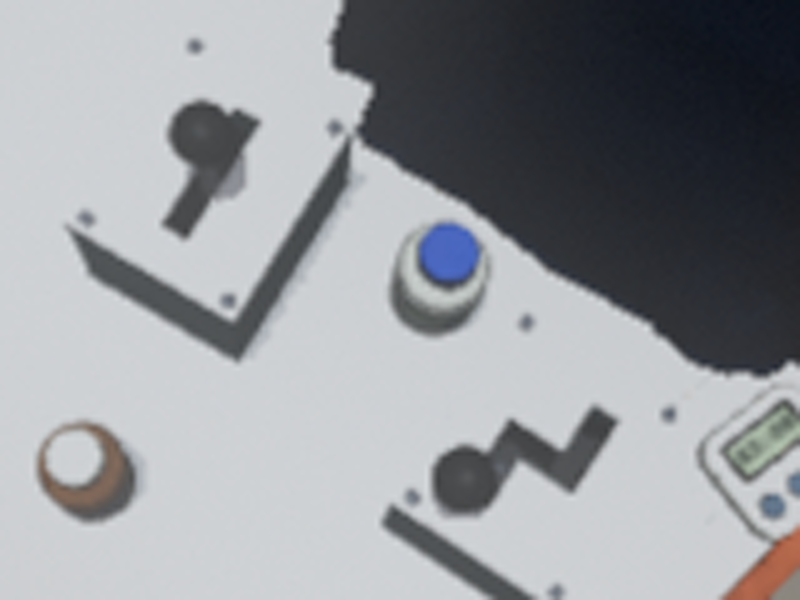

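View pics/sidec.png

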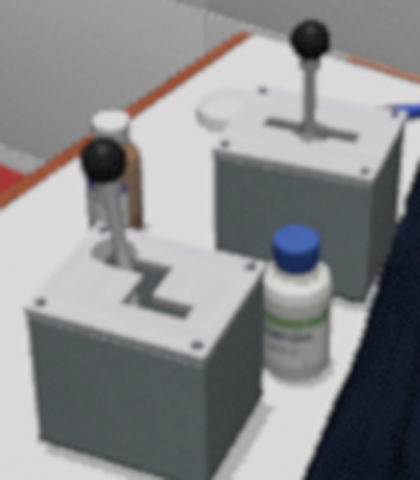

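Top crop: the zigzag plate screws are at (412,496), (556,592), (526,322) and (669,413). The slot corners are at (513,432) and (570,480), and the knob is at (465,480), at the near end. The straight-box knob is at (202,132). In the side crop the knobs are at (104,160) and (311,40).

Run:
```python
from h import *
T=dict(np.load('top0.npz'));S=dict(np.load('side0.npz'))
def t(x,y): return (190+(x+.5)/5-.5,120+(y+.5)/5-.5)
def s(x,y): return (170+(x+.5)/3-.5,140+(y+.5)/3-.5)
for n,a,b in(('zz',t(465,480),s(104,160)),('st',t(202,132),s(311,40))):
    x,res,*_=tri(T,a,S,b); print(n,x,res**.5, onz(T,*a,.165),onz(S,*b,.165))
for n,L,LS in(('zz',[(412,496),(556,592),(669,413),(526,322)],[(100,235),(40,302),(197,345),(250,267)]),('st',[(86,218),(228,300),(335,127),(195,46)],[(263,91),(224,144),(365,171),(405,115)])):
    P=np.array([onz(T,*t(*p),.105) for p in L]); Q=np.array([onz(S,*s(*p),.105) for p in LS]); print(n,P[:,:2],P.mean(0),Q[:,:2],Q.mean(0))
    d=(P[2]-P[1]+P[3]-P[0]);print('yaw',np.arctan2(d[1],d[0]),np.linalg.norm(d)/2,np.linalg.norm(P[0]-P[1]))
    if n=='zz':
        yaw=np.arctan2(d[1],d[0]);c=P.mean(0);R=np.array([[np.cos(yaw),-np.sin(yaw)],[np.sin(yaw),np.cos(yaw)]])
        for k in((-44,24),(0,24),(0,-24),(44,-24)): print(k,c[:2]+R@np.array(k)/1000)
        for q in((513,432),(570,480),(605,416)): print('slot',R.T@(onz(T,*t(*q),.105)[:2]-c[:2]))
```

```text
zz [ 0.43880836 -0.24090595  0.16575337] [6.40363092e-05] [ 0.43885412 -0.24097694  0.165     ] [ 0.43894708 -0.23971582  0.165     ]
st [ 0.58654073 -0.13136337  0.17181274] [0.00056841] [ 0.58909901 -0.13107982  0.165     ] [ 0.5893551 -0.118926   0.165    ]
zz [[ 0.43904399 -0.22287699]
 [ 0.39623164 -0.28598282]
 [ 0.47615499 -0.33931806]
 [ 0.51813398 -0.27584025]] [ 0.45739115 -0.28100453  0.105     ] [[ 0.43476058 -0.22835446]
 [ 0.39481581 -0.28603613]
 [ 0.47499085 -0.3392262 ]
 [ 0.51675773 -0.27654837]] [ 0.45533124 -0.28254129  0.105     ]
yaw -0.5892624522699682 0.09563551839828537 0.07625773619964593
(-44, 24) [ 0.43414967 -0.2365992 ]
(0, 24) [ 0.4707291  -0.26105211]
(0, -24) [ 0.4440532  -0.30095695]
(44, -24) [ 0.48063263 -0.32540986]
slot [0.00173998 0.01597768]
slot [-0.00244333 -0.01689259]
slot [ 0.03084229 -0.01468965]
st [[ 0.56702559 -0.07563293]
 [ 0.52857798 -0.14060336]
 [ 0.61034265 -0.18973309]
 [ 0.64961238 -0.12481115]] [ 0.58888965 -0.13269513  0.105     ] [[ 0.56654873 -0.07666145]
 [ 0.52659064 -0.14100524]
 [ 0.60964101 -0.1904009 ]
 [ 0.6554363  -0.12747272]] [ 0.58955417 -0.13388508  0.105     ]
yaw -0.539063200460994 0.09575470374138947 0.07549421437128578
```

Run:
```python
from h import *
c0=np.array([.4565,-.2817]);yaw=-.589;R=np.array([[np.cos(yaw),-np.sin(yaw)],[np.sin(yaw),np.cos(yaw)]])
for n in('top0','side0'):
    c=dict(np.load(n+'.npz')); d=c['depth']; v,u=np.nonzero(d>0)
    X=(np.linalg.inv(c['K'])@np.stack([u,v,np.ones_like(u)])*d[v,u]-c['t'][:,None]).T@c['R']
    b=(X[:,:2]-c0)@R
    m=(X[:,2]>.12)&(abs(b[:,0])<.3)&(abs(b[:,1])<.3)
    k=np.round(b[m]/.03).astype(int); 
    g={}
    for q,z in zip(map(tuple,k),X[m,2]): g[q]=max(g.get(q,0),z)
    print(n,'rows x from far(+.3) to near, cols y left..right')
    for i in range(10,-11,-1): print('%5.2f'%(i*.03),' '.join('%3d'%(g.get((i,j),0)*1000) for j in range(10,-11,-1)))
K=np.array([.4388,-.2405]);p=np.array([.1849,-.5964]);th=np.arctan2(.296,.955)
D=K-p; print('tool xy now',D@[.955,.296],D@[.296,-.955],'roll deg',np.degrees(th+.589))
```

```text
top0 rows x from far(+.3) to near, cols y left..right
 0.30   0   0   0   0 320 338 343 345 345 340 339 337 331 300 157   0   0   0   0   0   0
 0.27   0   0   0   0 319 336 345 357 359 353 342 337 330 301 156   0   0   0   0   0   0
 0.24   0   0   0 190 318 336 353 357 357 352 348 340 328 298 177   0   0   0   0   0   0
 0.21   0   0   0 178 318 338 352 352 349 349 348 340 324 288 172   0   0   0   0   0   0
 0.18   0   0   0 153 276 331 344 349 341 342 343 333 315 267 163   0   0   0   0   0   0
 0.15   0   0   0   0 226 266 263 278 263 261 278 272 250 211   0   0   0   0   0   0   0
 0.12   0   0   0   0   0 141   0 152 156 149 143 123   0   0   0   0   0   0   0   0   0
 0.09   0   0   0   0   0   0   0   0   0   0   0   0   0   0   0   0   0   0   0   0   0
 0.06   0   0   0   0   0   0   0   0   0   0   0   0   0   0   0   0   0   0   0   0   0
 0.03   0   0   0 185 185   0   0   0   0   0   0   0   0   0   0   0   0   0   0   0   0
 0.00   0   0   0 182 179   0   0   0   0   0   0   0   0   0   0   0   0   0   0   0   0
-0.03   0   0   0   0   0   0   0   0   0 180 173   0   
[... 2159 characters left out ...]
-0.12   0   0   0   0   0   0   0   0   0   0   0   0   0   0   0   0   0   0   0   0   0
-0.15   0   0   0   0   0   0   0   0   0   0   0   0   0   0   0   0   0   0   0   0   0
-0.18   0   0   0   0   0   0   0   0   0   0   0   0   0   0   0   0   0   0   0   0   0
-0.21   0   0   0   0   0   0   0   0   0   0   0   0   0   0   0   0   0   0   0   0   0
-0.24   0   0   0   0   0   0   0   0   0   0   0   0   0   0   0   0   0   0   0   0   0
-0.27   0   0   0   0   0   0   0   0   0   0   0   0   0   0   0   0   0   0   0   0   0
-0.30   0   0   0   0   0   0   0   0   0   0   0   0   0   0   0   0   0   0   0   0   0
tool xy now 0.34782090000000004 -0.2647301 roll deg 50.967913508855396
```

>>> {"method": "arm_command", "body": {
  "travel": [
    [0.5,-0.4,0],
    [1,-0.76,0],
    [1,-0.76,0],
    [1,-0.76,0],
    [1,-0.76,0],
    [1,-0.76,0],
    [1,-0.76,0],
    [1,-0.76,0],
    [1,-0.76,0],
    [0.5,-0.4,0]
  ],
  "roll": [0,0,0,0,0,0,0,0,0,0],
  "grip": 1
}}

```text
time_s: 0.93
position: [0.3517, -0.362, 0.2452]
orientation: [[0.954, 0.301, 0.001], [0.301, -0.954, 0.002], [0.002, -0.002, -1.0]]
wrist_force: [0.7, 0.2, -0.3]
gripper_width: 0.0854
gripper_force: 0.0
```

>>> {"method": "arm_command", "body": {
  "travel": [
    [0,0,0],
    [0,0,0],
    [0,0,0],
    [0,0,0],
    [0,0,0],
    [0,0,0],
    [0,0,0],
    [0,0,0],
    [0,0,0],
    [0,0,0]
  ],
  "roll": [0.95,0.95,0.95,0.95,0.95,0.95,0.95,0.95,0.9,0]
}}

```text
time_s: 1.77
position: [0.349, -0.3657, 0.245]
orientation: [[0.83, -0.557, -0.001], [-0.557, -0.83, 0.0], [-0.001, 0.0, -1.0]]
wrist_force: [0.4, 0.4, -0.3]
gripper_width: 0.0853
gripper_force: 0.0
```

>>> {"method": "arm_command", "body": {
  "travel": [
    [0.02,-0.4,0],
    [0.02,-0.72,0],
    [0.02,-0.72,0],
    [0.02,-0.72,0],
    [0.02,-0.72,0],
    [0.02,-0.72,0],
    [0.02,-0.72,0],
    [0.02,-0.72,0],
    [0.03,-0.72,0],
    [0,0,0]
  ],
  "roll": [0,0,0,0,0,0,0,0,0,0]
}}

```text
time_s: 2.6
position: [0.4416, -0.236, 0.2451]
orientation: [[0.837, -0.548, 0.002], [-0.548, -0.837, 0.003], [-0.0, -0.003, -1.0]]
wrist_force: [0.6, 0.4, -0.3]
gripper_width: 0.0852
gripper_force: 0.0
```

>>> {"method": "arm_command", "body": {
  "travel": [
    [0,0.1,0.1],
    [0,0.1,0.4],
    [0,0,0.5],
    [0,0,0.5],
    [0,0,0.5],
    [0,0,0.5],
    [0,0,0.5],
    [0,0,0.4],
    [0,0,0.1],
    [0,0,0]
  ],
  "roll": [0,0,0,0,0,0,0,0,0,0]
}}

```text
time_s: 3.43
position: [0.4347, -0.2455, 0.1571]
orientation: [[0.831, -0.557, -0.002], [-0.557, -0.831, 0.0], [-0.002, 0.001, -1.0]]
wrist_force: [0.6, 0.5, 0.2]
gripper_width: 0.0856
gripper_force: 0.0
```

Run:
```python
from bench import r, imaging
import cv2, numpy as np
s=r.state(); print(s['position'],s['wrist_force'])
c=imaging.camera('side'); f=c['frame'][90:290,100:340]; cv2.imwrite('pics/s1.png',cv2.resize(f,None,fx=3,fy=3))
```

```text
[ 0.43466813 -0.24549328  0.15714824] [0.57849152 0.45303017 0.15226716]
```

View pics/s1.png

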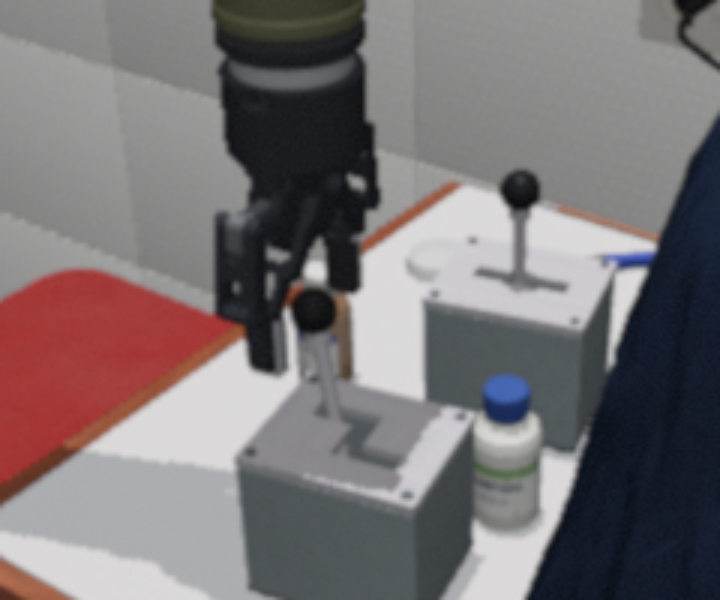

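The knob, at (315,308), sits between the finger tips at about (270,365) and (345,285). I'll centre the tool in y, then close.

>>> {"method": "arm_command", "body": {
  "travel": [
    [0.03,-0.13,0],
    [0,-0.13,0],
    [0,0,0],
    [0,0,0],
    [0,0,0],
    [0,0,0],
    [0,0,0],
    [0,0,0],
    [0,0,0],
    [0,0,0]
  ],
  "roll": [0,0,0,0,0,0,0,0,0,0]
}}

```text
time_s: 4.32
position: [0.4401, -0.2398, 0.1578]
orientation: [[0.831, -0.556, -0.0], [-0.556, -0.831, -0.0], [-0.0, 0.0, -1.0]]
wrist_force: [0.2, -0.2, 0.4]
gripper_width: 0.0854
gripper_force: 0.0
```

>>> {"method": "arm_command", "body": {
  "travel": [
    [0,0,0],
    [0,0,0],
    [0,0,0],
    [0,0,0],
    [0,0,0],
    [0,0,0],
    [0,0,0],
    [0,0,0],
    [0,0,0],
    [0,0,0]
  ],
  "roll": [0,0,0,0,0,0,0,0,0,0],
  "grip": 0
}}

```text
time_s: 5.15
position: [0.4401, -0.2398, 0.158]
orientation: [[0.831, -0.556, 0.0], [-0.556, -0.831, -0.0], [0.0, 0.0, -1.0]]
wrist_force: [-0.6, 0.1, 5.9]
gripper_width: 0.0253
gripper_force: 58.6
```

Run:
```python
from bench import r, imaging
import cv2, numpy as np
c=imaging.camera('side'); f=c['frame'][140:240,150:280]; cv2.imwrite('pics/s2.png',cv2.resize(f,None,fx=6,fy=6,interpolation=cv2.INTER_CUBIC))
for p in([.4401,-.2398,.163],[.4388,-.2405,.1655]):
    x=c['K']@(c['R']@np.array(p)+c['t']); print((x[:2]/x[2]-[150,140])*6)
```

```text
[330.41798305 323.64863374]
[325.70100234 318.03041739]
```

View pics/s2.png

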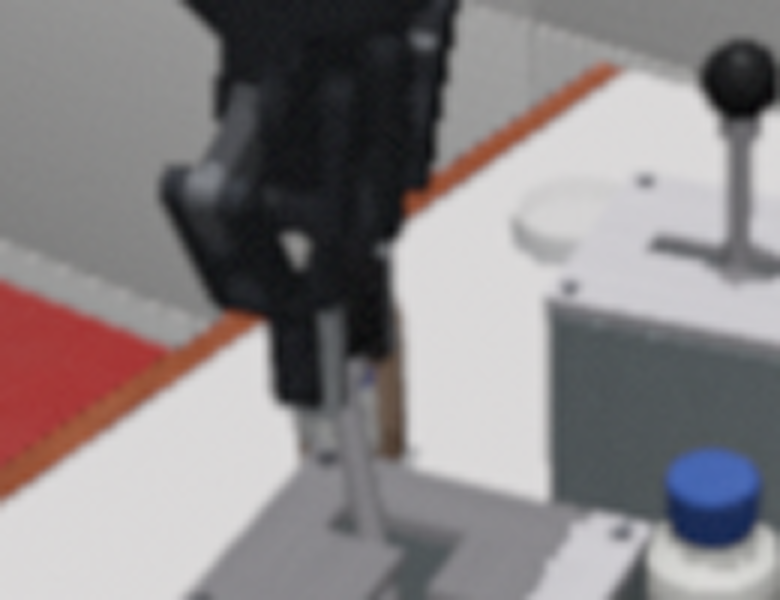

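>>> {"method": "arm_command", "body": {
  "travel": [
    [0.1,0.01,-0.02],
    [0.2,0.01,-0.04],
    [0.2,0.01,-0.04],
    [0.2,0.01,-0.03],
    [0.2,0.01,-0.02],
    [0.2,0.01,-0.02],
    [0.2,0,-0.01],
    [0.18,0,0],
    [0,0,0],
    [0,0,0]
  ],
  "roll": [0,0,0,0,0,0,0,0,0,0]
}}

```text
time_s: 6.03
position: [0.4704, -0.2617, 0.1621]
orientation: [[0.831, -0.556, 0.0], [-0.556, -0.831, -0.0], [0.0, -0.0, -1.0]]
wrist_force: [0.6, 0.6, 0.8]
gripper_width: 0.0253
gripper_force: 59.1
```

>>> {"method": "arm_command", "body": {
  "travel": [
    [0,0,0],
    [0,0,0],
    [0,0,0],
    [0,0,0],
    [0,0,0],
    [0,0,0],
    [0,0,0],
    [0,0,0],
    [0,0,0],
    [0,0,0]
  ],
  "roll": [0,0,0,0,0,0,0,0,0,0]
}}

```text
time_s: 6.87
position: [0.4699, -0.2616, 0.1622]
orientation: [[0.831, -0.556, -0.0], [-0.556, -0.831, 0.0], [-0.0, 0.0, -1.0]]
wrist_force: [0.2, 0.8, -3.5]
gripper_width: 0.0249
gripper_force: 58.9
```

>>> {"method": "arm_command", "body": {
  "travel": [
    [0,0.12,-0.02],
    [0,0.22,-0.03],
    [0,0.24,-0.02],
    [0,0.25,0],
    [0,0.25,0],
    [0,0.25,0.01],
    [0,0.25,0.02],
    [0,0.22,0.03],
    [0,0.12,0.01],
    [0,0,0]
  ],
  "roll": [0,0,0,0,0,0,0,0,0,0]
}}

```text
time_s: 7.7
position: [0.4431, -0.3033, 0.1628]
orientation: [[0.83, -0.558, 0.001], [-0.558, -0.83, -0.002], [0.002, 0.001, -1.0]]
wrist_force: [0.5, 0.4, 4.7]
gripper_width: 0.025
gripper_force: 60.7
```

>>> {"method": "arm_command", "body": {
  "travel": [
    [0,0,0],
    [0,0,0],
    [0,0,0],
    [0,0,0],
    [0,0,0],
    [0,0,0],
    [0,0,0],
    [0,0,0],
    [0,0,0],
    [0,0,0]
  ],
  "roll": [0,0,0,0,0,0,0,0,0,0]
}}

```text
time_s: 8.53
position: [0.4435, -0.3028, 0.1629]
orientation: [[0.831, -0.556, 0.001], [-0.556, -0.831, -0.002], [0.002, 0.001, -1.0]]
wrist_force: [-0.7, -0.5, 6.0]
gripper_width: 0.0252
gripper_force: 60.8
```

>>> {"method": "arm_command", "body": {
  "travel": [
    [0.1,0,0],
    [0.2,0,0.01],
    [0.22,0,0.02],
    [0.22,0,0.03],
    [0.22,0,0.04],
    [0.22,0,0.05],
    [0.22,0,0.05],
    [0.2,0,0.05],
    [0.1,0,0.03],
    [0,0,0]
  ],
  "roll": [0,0,0,0,0,0,0,0,0,0]
}}

```text
time_s: 9.37
position: [0.4787, -0.3268, 0.1556]
orientation: [[0.831, -0.556, 0.0], [-0.556, -0.831, -0.002], [0.001, 0.002, -1.0]]
wrist_force: [-0.9, -1.0, 4.9]
gripper_width: 0.0255
gripper_force: 63.0
```

>>> {"method": "arm_command", "body": {
  "travel": [
    [0,0,0],
    [0,0,0],
    [0,0,0],
    [0,0,0],
    [0,0,0],
    [0,0,0],
    [0,0,0],
    [0,0,0],
    [0,0,0],
    [0,0,0]
  ],
  "roll": [0,0,0,0,0,0,0,0,0,0]
}}

```text
time_s: 10.2
position: [0.4786, -0.3264, 0.1557]
orientation: [[0.831, -0.556, 0.0], [-0.556, -0.831, -0.002], [0.002, 0.002, -1.0]]
wrist_force: [-0.8, -1.5, 5.5]
gripper_width: 0.0249
gripper_force: 62.9
```

>>> {"method": "arm_command", "body": {
  "travel": [
    [0,0,0],
    [0,0,0],
    [0,0,0],
    [0,0,0],
    [0,0,0],
    [0,0,0],
    [0,0,0],
    [0,0,0],
    [0,0,0],
    [0,0,0]
  ],
  "roll": [0,0,0,0,0,0,0,0,0,0],
  "grip": 1
}}

```text
time_s: 11.03
position: [0.4787, -0.3251, 0.1553]
orientation: [[0.831, -0.556, 0.0], [-0.556, -0.831, -0.0], [0.0, 0.0, -1.0]]
wrist_force: [0.0, -0.0, -0.1]
gripper_width: 0.0853
gripper_force: 0.0
```

>>> {"method": "arm_command", "body": {
  "travel": [
    [0,0,-0.1],
    [0,0,-0.3],
    [0,0,-0.5],
    [0,0,-0.5],
    [0,0,-0.5],
    [0,0,-0.5],
    [0,0,-0.5],
    [0,0,-0.5],
    [0,0,-0.3],
    [0,0,0]
  ],
  "roll": [0,0,0,0,0,0,0,0,0,0]
}}

```text
time_s: 11.87
position: [0.4796, -0.3258, 0.2499]
orientation: [[0.831, -0.556, 0.003], [-0.556, -0.831, -0.002], [0.004, -0.0, -1.0]]
wrist_force: [-0.4, 0.6, 0.2]
gripper_width: 0.0854
gripper_force: 0.0
```

>>> {"method": "arm_command", "body": {
  "travel": [
    [-0.3,0,0],
    [-0.6,0,0],
    [-0.6,0,0],
    [-0.6,0,0],
    [-0.6,0,0],
    [-0.6,0,0],
    [-0.6,0,0],
    [-0.3,0,0],
    [0,0,0],
    [0,0,0]
  ],
  "roll": [0,0,0,0,0,0,0,0,0,0]
}}

```text
time_s: 12.7
position: [0.3915, -0.2668, 0.2477]
orientation: [[0.831, -0.556, 0.0], [-0.556, -0.831, -0.0], [0.0, 0.0, -1.0]]
wrist_force: [0.7, -0.8, -0.8]
gripper_width: 0.0853
gripper_force: 0.0
```

Run:
```python
from bench import r, imaging
from h import *
c=imaging.camera('side'); cv2.imwrite('pics/s3.png',cv2.resize(c['frame'][130:310,150:310],None,fx=3.7,fy=3.3)); 
m=(c['frame'].max(2)<70).astype(np.uint8)
n,l,st,ce=cv2.connectedComponentsWithStats(m)
c0=np.array([.4565,-.2817]);yaw=-.589;R=np.array([[np.cos(yaw),-np.sin(yaw)],[np.sin(yaw),np.cos(yaw)]])
for i in range(1,n):
    if 80<st[i,4]<800: print(st[i],ce[i],(onz(c,*ce[i],.164)[:2]-c0)@R)
print(r.state()['wrist_force'],r.state()['position'])
```

```text
[267 147  13  13 128] [273.171875 152.9375  ] [0.01902311 0.21108241]
[  0 212  44  34 149] [ 24.63758389 236.93959732] [-0.22890603 -0.18533231]
[227 213  16  16 198] [234.27777778 220.12626263] [ 0.0410951 -0.0256095]
[240 242  17  56 344] [248.68604651 271.35174419] [ 0.1075651  -0.12554941]
[-0.52846957  0.2364935   0.8767547 ] [ 0.39209038 -0.26710078  0.24774454]
```

View pics/s3.png

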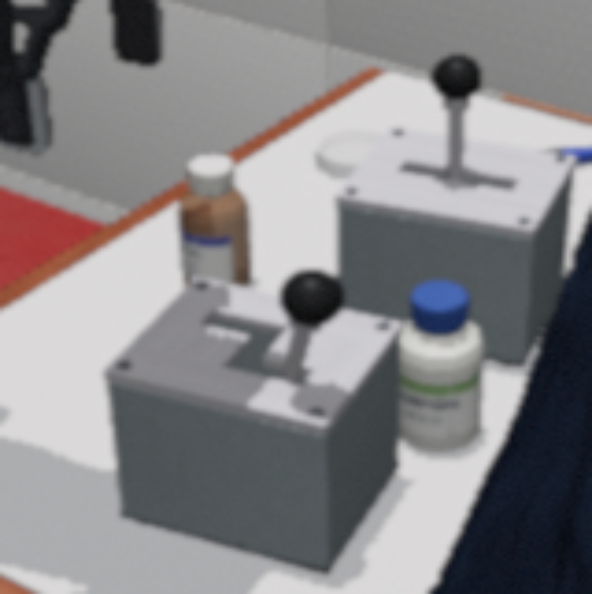

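The zigzag knob, at crop (312,298), stands at the far end of the second leg, measured at (41, -26) mm in the box frame. The straight lever hasn't moved, and the gripper is clear.

```bash
python3 -c "
from bench import finish_job
print(finish_job())"
```

```text
the job is handed in; nothing more can be done
None
```

The zigzag lever went through the gate and now stands at the far end of its slot, measured at about (41, -26) mm in the box frame; the straight lever is where it was, the gripper is clear, and I handed the job in at about 12.8 s with no verdict returned.

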